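Nest the pudding moulds and pedal the press

TASK

Nest the two loose pudding moulds, one after the other, into the mould standing on the bed of the bench press, so that all three sit straight and fully home in one stack. Then push the press's pedal all the way down to its stop, hold it there for about a second so that the pad settles the stack, and let it spring back up. Leave the other things on the bench where they are.

Things in the scene. Friction and masses are not known exactly. Their poses are not given: they have to be found in the camera images.
- mould_base: Aluminium pudding mould standing on the press bed, one of three alike: open tapered cup 44 mm high, outside 28 mm at the foot to 52 mm at height 33 mm; there a shoulder steps out to a straight lip 62 mm across, up to the rim (58 mm inside). A nested mould's shoulder rests on the rim below, so it stands 11 mm higher. Origin: centre of its underside, z up.
- mould_a: Aluminium pudding mould like mould_base: 44 mm high, 28 mm across at the foot, 62 mm across the lip (heights 33 to 44 mm, the place to grip with the fingertips). Stands loose and upright on the bench. Origin: centre of its underside, z up its axis.
- mould_b: Aluminium pudding mould like mould_base: 44 mm high, 28 mm across at the foot, 62 mm across the lip (heights 33 to 44 mm, the place to grip with the fingertips). Stands loose and upright on the bench. Origin: centre of its underside, z up its axis.
- press: Grey bench press, fixed. Base plate 230 (x) x 270 (y) x 12 mm; gear housing 80 mm high along its far edge (local x 63 to 113). Bed at local x -40, y +65 mm; pedal at y -65. Behind the bed an upright arm (local x 70 to 115, 270 mm high) with a white pad is geared to the pedal and swings down onto the bed. Origin: centre of the underside; x away from the robot, z up.
- bed (a point): Centre of the bed's top face, 26 mm above the bench, where the first mould's foot stands; a locating ring 34 mm inside, 48 mm outside and 5 mm high surrounds that foot. Three nested moulds reach 92 mm above the bench. Axes as the press.
- pedal (a joint): Pedal angle in rad: 0 up at rest, growing as it is pressed, 0.45 at its stop, where the pedal is level. A spring returns it; holding it at the stop takes about 12 N at the tread.
- pedal_pad (a point): Point in the middle of the top of the pedal's black rubber tread (62 mm along x, 52 mm wide), 110 mm from the hinge towards the robot; 89 mm above the bench at rest and 42 mm at the stop. z is square to the tread.
- pedal_axis (a point): Middle of the pedal's hinge axis (along the press's y), 35 mm above the bench; the pedal reaches from here 140 mm towards the robot.
- bowl: White ceramic bowl, 86 mm across, 42 mm high, a bystander. Origin: centre of its underside.
- cutter: Plain steel pastry ring, open at both ends, 68 mm across, 30 mm high, a bystander. Origin: centre of its underside.
- brush: Red pastry brush, 190 mm long, lying on the bench, a bystander.
- scraper: White plastic dough scraper, 75 x 120 x 12 mm, lying on the bench, a bystander.
Not all that is in view belongs to the job. What is shaped like the mould_b but pink, purple or red is not meant.

How it is judged:
By the outcome, as a careful person would: the job done as asked, in the order asked, and still so for the second after the job is handed in, with the robot touching nothing.
It also fails if it takes over 72 s, if anything falls off the work surface, if the arm or the gripper's body presses on something with over 40 N, if the wrist force passes 120 N, or if a joint passes its speed limit or range.

ROBOT

A 6-joint arm with a two-finger parallel gripper is mounted at the origin on the work surface. World frame = base frame: x ahead of the robot, y to its left, z up, the work surface at z = 0. Lengths are in m, angles in rad, forces in N, time in s.
With the tool pointing down it reaches from about 0.225 to 0.725 m from the base axis. Payload 3.1 kg.
Tool frame: the origin (TCP) lies on the centre line of the jaws, within the pads' length; the fingertips stand 11 mm ahead of it and the grasp point (between the pads) lies 8 mm behind it; z points along the fingers, y is the line along which they close (so a half turn about z gives the same grasp; the last joint's range is limited). The gripper opens to 85 mm and grips with 20 to 120 N. Pads are 22 mm wide; open, the fingers measure 114 mm over their backs; the gripper's body (76 mm by 85 mm) begins 54 mm behind the grasp point. The pads swing forward as they close: fully open they stand 13 mm farther back than shut.
Start: joints at [1.155, 0.048, 0.099, 1.622, 0, 1.443], TCP at [0.149, 0.503, 0.242] pointing down, gripper open.
Joint ranges: [-2.91, 2.91], [-0.99, 1.94], [-1.21, 1.42], [-2.12, 2.29], [-1.49, 1.47], [-3.14, 3.14]. Speed limits (rad/s): [2.79, 2.79, 3.14, 3.14, 3.14, 3.14].

INTERFACE

Orientations are given as a 3x3 rotation matrix whose columns are the frame's x, y, z axes.
In Python, from bench import * gives the robot as it stands. Calls block until the motion is done:
- goto(position, orientation): joint-space move of the TCP to a pose.
- servo_line(position, rot=None, v=0.15): straight line of the TCP; rot=None keeps the orientation; v is the mean speed in m/s.
- set_joints(angles): joint-space move.
- set_gripper(opening, force=None): opening from 0.0 (shut) to 1.0 (fully open); force is the grip in N (None keeps the last); returns when the fingers have stopped.
- sleep(seconds).
- ik(position, orientation): joint angles nearest the present ones, or None.
- read_state(): the state.
- snapshot(name): name is "scene" or "side" or "wrist"; returns the picture (420x560x3 uint8, red, green, blue); there is no depth.
- get_calibration(name): a dict with "fx", "fy", "cx", "cy" (pixels), "position" and "orientation" of the camera in the world; the wrist camera has in their place "hand_eye" (4x4, takes a point from camera to tool coordinates, whose origin is the TCP and whose axes are the flange's). Camera axes: x right, y down, z forward; pixel columns grow to the right and rows downward; lengths in m; the calibration is good to about 2 mm. A picture is of the moment at which its call begins: read the wrist's pose just before it. get_calibration takes no time and is no camera call.
A pose or a line that the arm cannot do raises Unreachable and nothing moves.
- close_job(): hands the job in; it is judged then, once.
The state is a dict: "time": time; "q": joint angles; "qd": joint speeds; "effort": joint torques, N m; "position": TCP position; "eef_rot": TCP orientation; "force": force on the tool from outside, world axes, zero at the start; "ft_torque": the same for the moment, N m; "opening": opening from 0.0 (shut) to 1.0 (fully open); "grip_force": force on a finger pad.
Only numpy, scipy, OpenCV 4.12 (cv2) and the standard library are available. Lean on these libraries where they do the work, as an engineer would, in place of code of your own. Each camera call takes 0.05 s, during which the arm holds its last target. There are 200 camera calls.

## Working session

There is one attempt and no reset: what is moved stays moved. The work goes in short steps, each a Python script; the robot and the scene stay as the last script left them, time stands still between calls to the robot, and variables do not carry over. Pictures are saved under pics/ and viewed, at most 13 in all, crops included, and the job is handed in when it is done.

```bash
mkdir -p pics; python3 - <<'E'
from bench import *
import cv2,numpy as np
np.set_printoptions(precision=4,suppress=True)
a=[]
for n in("scene","side"):
    im=snapshot(n); cv2.imwrite(f"pics/{n}0.png",cv2.cvtColor(im,cv2.COLOR_RGB2BGR)); print(n,get_calibration(n))
print(get_calibration("wrist"));s=read_state();print(s)
E
```

```text
scene {'fx': 532.3832745889853, 'fy': 532.3832745889853, 'cx': 282.19542465991503, 'cy': 212.57821893759566, 'position': array([1.2815, 0.4687, 1.0076]), 'orientation': array([[-0.514 ,  0.599 , -0.6141],
       [ 0.8576,  0.3735, -0.3535],
       [ 0.0176, -0.7083, -0.7057]])}
side {'fx': 395.74086108975644, 'fy': 395.74086108975644, 'cx': 271.95255620685816, 'cy': 212.54828431579728, 'position': array([ 0.4065, -0.8243,  0.8105]), 'orientation': array([[ 0.9977, -0.0507,  0.0458],
       [-0.068 , -0.6641,  0.7446],
       [-0.0074, -0.7459, -0.666 ]])}
{'fx': 343.6762200184632, 'fy': 343.6762200184632, 'cx': 273.3394630115567, 'cy': 208.33540990718896, 'hand_eye': array([[-0.    , -0.9651, -0.2619,  0.0662],
       [ 1.    , -0.    ,  0.0001, -0.0006],
       [-0.0001, -0.2619,  0.9651, -0.1312],
       [ 0.    ,  0.    ,  0.    ,  1.    ]])}
{'time': 0.1, 'q': array([1.1552, 0.0487, 0.0977, 1.622 , 0.    , 1.443 ]), 'qd': array([ 0.0006, -0.0013,  0.0023,  0.0008,  0.0009, -0.0002]), 'effort': array([  0.0024, -33.9851,  32.0936,   0.0158,  -0.0001,  -0.    ]), 'position': array([0.1488, 0.5029, 0.2412]), 'eef_rot': array([[-0.9589,  0.2838, -0.0009],
       [ 0.2838,  0.9589, -0.002 ],
       [ 0.0003, -0.0022, -1.    ]]), 'force': array([0.3017, 0.5129, 0.4216]), 'ft_torque': array([-0.01  , -0.0793, -0.023 ]), 'grip_force': 0.0, 'opening': 0.9976534351659737}
```

View pics/scene0.png

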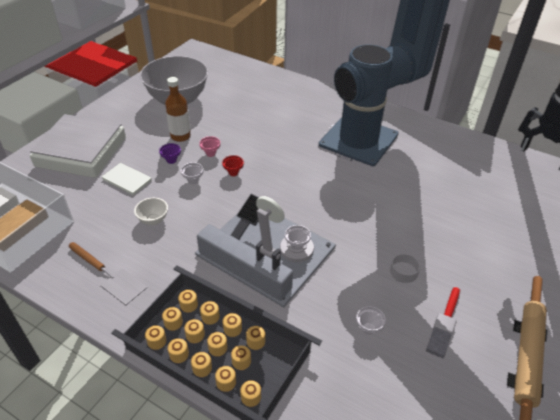

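View pics/side0.png

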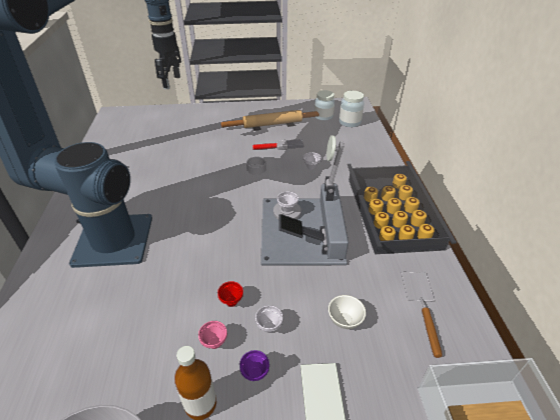

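The scene shows six mould-like cups:
- Grey at scene (192,173) / side (269,319).
- Grey at scene (371,319) / side (312,158).
- Grey on the bed at scene (297,240) / side (288,202).
- Pink at scene (210,147), red at (233,166) and purple at (171,154), which are not meant.

The dull ring at scene (404,267) / side (257,165) is the cutter. The two loose grey ones fit the description, so I'll check them in an enlarged crop.

```bash
cat > h.py <<'E'
from bench import *
import cv2,numpy as np
np.set_printoptions(precision=4,suppress=True)
def campose(n,s=None):
    c=get_calibration(n)
    if n!="wrist": return c,np.array(c["position"]),np.array(c["orientation"])
    H=c["hand_eye"]; R=s["eef_rot"]
    return c,s["position"]+R@H[:3,3],R@H[:3,:3]
def ray(n,uv,s=None):
    c,p,R=campose(n,s); d=R@np.array([(uv[0]-c["cx"])/c["fx"],(uv[1]-c["cy"])/c["fy"],1]); return p,d/np.linalg.norm(d)
def onplane(n,uv,z,s=None):
    p,d=ray(n,uv,s); return p+d*(z-p[2])/d[2]
def tri(uv1,uv2):
    A=np.zeros((3,3));b=np.zeros(3)
    for n,uv in(("scene",uv1),("side",uv2)):
        p,d=ray(n,uv);M=np.eye(3)-np.outer(d,d);A+=M;b+=M@p
    return np.linalg.solve(A,b)
def proj(n,X,s=None):
    c,p,R=campose(n,s); q=R.T@(np.array(X)-p); return np.array([c["fx"]*q[0]/q[2]+c["cx"],c["fy"]*q[1]/q[2]+c["cy"]])
def down(yaw): # tool x axis at angle yaw
    c,s=np.cos(yaw),np.sin(yaw); return np.array([[c,s,0],[s,-c,0],[0,0,-1.]])
def save(im,f): cv2.imwrite("pics/"+f,cv2.cvtColor(im,cv2.COLOR_RGB2BGR))
E
python3 - <<'E'
from h import *
for k,a,b in(("near",(192,171),(269,316)),("far",(371,316),(312,156)),("base",(297,236),(288,198)),("cutter",(404,263),(257,162)),
 ("bowl",(151,208),(347,308)),("red",(233,163),(231,291)),("pink",(210,145),(213,331)),("purple",(171,152),(254,362)),("bottle",(173,82),(186,354)),("padarm",(270,207),(333,149)),("tread",(249,209),(290,226)),("platecornerR",(334,245),(262,199))):
    print(k,tri(a,b))
a=cv2.imread("pics/scene0.png")
z=lambda x,y,w,h:cv2.resize(a[y:y+h,x:x+w],(400,300),interpolation=cv2.INTER_CUBIC)
cv2.imwrite("pics/crop1.png",np.vstack([np.hstack([z(140,130,120,90),z(340,240,120,90)]),np.hstack([z(190,190,160,120),z(270,200,80,60)])]))
E
```

```text
near [ 0.4299 -0.3133  0.0395]
far [0.6158 0.3108 0.0474]
base [0.51   0.0682 0.0654]
cutter [0.4256 0.3135 0.0313]
bowl [ 0.6078 -0.308   0.045 ]
red [ 0.3425 -0.2367  0.0399]
pink [ 0.3057 -0.3423  0.0379]
purple [ 0.3923 -0.4192  0.0365]
bottle [ 0.2815 -0.4777  0.1914]
padarm [0.6197 0.0543 0.2418]
tread [ 0.5039 -0.0704  0.0817]
platecornerR [0.437  0.1382 0.0065]
```

View pics/crop1.png

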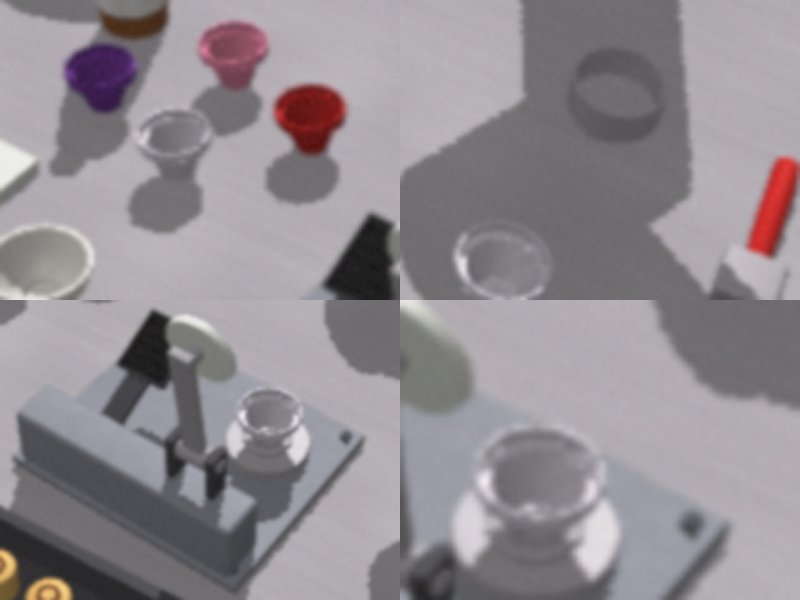

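The crop shows plain grey aluminium cups at scene (192,173) and (371,319), so those are the two loose moulds. The third stands on the bed at (297,240). The open dull ring at (404,267) is the cutter. Next, wrist looks at the base and the far mould.

```bash
python3 - <<'E'
from h import *
import pickle
D=[]
for i,(p) in enumerate([(0.475,0.068,0.24),(0.60,0.311,0.19)]):
    if i: goto((0.45,0.2,0.24),down(np.pi))
    goto(p,down(np.pi)); sleep(.2)
    s=read_state(); im=snapshot("wrist"); D.append((s,im)); print(s["time"],s["position"],s["q"])
    print(proj("wrist",[(.51,.068,.07),(.616,.311,.044)][i],s))
pickle.dump(D,open("w1.pkl","wb"))
save(np.hstack([cv2.resize(d[1],(400,300)) for d in D]),"w1.png")
E
```

```text
2.2667 [0.4749 0.0687 0.24  ] [ 0.0037 -0.0698 -0.0222  1.6184  0.0001  0.0024]
[273.1183 228.9194]
3.9083 [0.6    0.3102 0.1922] [ 0.378   0.4472  0.4739  1.5948 -0.0001  0.379 ]
[274.8119 215.3456]
```

View pics/w1.png

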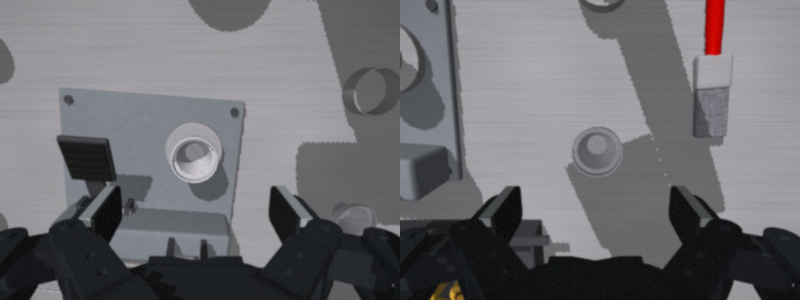

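The left half shows the base mould on the bed, with its rim at about (273,222) full-res. The right half shows the far mould, with its rim at about (277,213). Next I fit rim circles.

```bash
cat >> h.py <<'E'
def rim(im,s,guess,z,n=3,R=.031):
    """outer rim ring centre by Hough at expected radius; returns list of (u,v,r,world)"""
    c,p,_=campose("wrist",s); f=c["fx"]
    u,v=proj("wrist",guess,s); r0=f*R/(np.linalg.norm(np.array(guess)-p)*.985); w=int(r0*2.2); k=3
    x0,y0=int(u)-w,int(v)-w; g=cv2.cvtColor(im,cv2.COLOR_RGB2GRAY)[max(y0,0):y0+2*w,max(x0,0):x0+2*w]; x0=max(x0,0);y0=max(y0,0)
    G=cv2.GaussianBlur(cv2.resize(g,None,fx=k,fy=k,interpolation=cv2.INTER_CUBIC),(5,5),1.5)
    C=cv2.HoughCircles(G,cv2.HOUGH_GRADIENT_ALT if 0 else cv2.HOUGH_GRADIENT,1,4,param1=60,param2=15,minRadius=int(k*r0*.92),maxRadius=int(k*r0*1.1))
    out=[];V=cv2.cvtColor(G,cv2.COLOR_GRAY2BGR)
    for a,b,r in (C[0][:n] if C is not None else []):
        uv=((a+.5)/k-.5+x0,(b+.5)/k-.5+y0); out.append((*uv,r/k,onplane("wrist",uv,z,s)))
        cv2.circle(V,(int(a),int(b)),int(r),[(0,255,0),(0,0,255),(255,0,0)][len(out)-1],1)
    print("r0",r0); [print(o) for o in out]
    return out,V
E
python3 - <<'E'
from h import *
import pickle
D=pickle.load(open("w1.pkl","rb"))
V=[rim(D[0][1],D[0][0],(.51,.068,.07),.07)[1],rim(D[1][1],D[1][0],(.616,.311,.044),.044)[1]]
cv2.imwrite("pics/w2.png",np.hstack([cv2.resize(v,(400,400)) for v in V]))
E
```

```text
r0 34.02728115355186
(np.float32(272.83334), np.float32(224.16666), np.float32(31.866667), array([0.5054, 0.0677, 0.07  ]))
(np.float32(271.16666), np.float32(224.83334), np.float32(33.3), array([0.506 , 0.0662, 0.07  ]))
(np.float32(269.16666), np.float32(223.83334), np.float32(31.266668), array([0.5051, 0.0644, 0.07  ]))
r0 37.132797934026385
(np.float32(275.16666), np.float32(211.16666), np.float32(34.333332), array([0.6123, 0.3113, 0.044 ]))
(np.float32(275.16666), np.float32(209.83334), np.float32(35.399998), array([0.6112, 0.3113, 0.044 ]))
(np.float32(277.16666), np.float32(211.16666), np.float32(34.333332), array([0.6123, 0.313 , 0.044 ]))
```

View pics/w2.png

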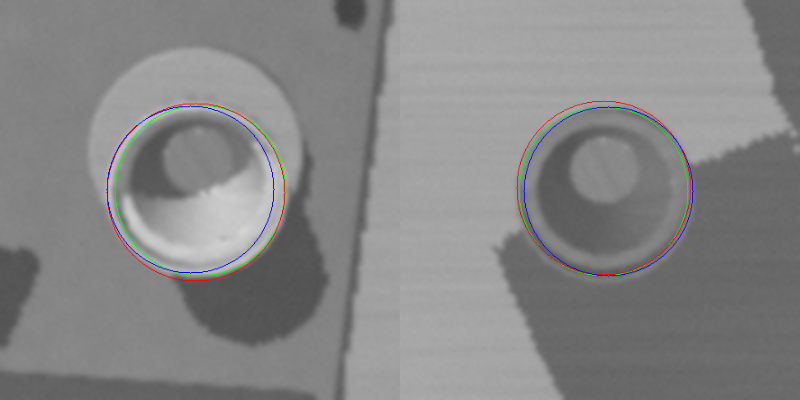

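```bash
python3 - <<'E'
from h import *
R=down(np.pi)
servo_line((0.613,0.312,0.10),R,v=.15); servo_line((0.613,0.312,0.042),R,v=.08)
set_gripper(0.0,30); s=read_state(); print(s["time"],s["position"],s["opening"],s["grip_force"],s["force"])
servo_line((0.613,0.312,0.19),v=.15); sleep(.2)
s=read_state(); print(s["time"],s["position"],s["opening"],s["grip_force"],s["force"])
save(snapshot("wrist"),"w3.png"); 
E
```

```text
5.9583 [0.6141 0.3123 0.0437] 0.7071661350649527 32.84349795430899 [-0.1072 -0.5344  3.6317]
7.2917 [0.6124 0.3118 0.1885] 0.7079556752054884 32.58342906832695 [-0.416  -0.1197 -0.8341]
```

View pics/w3.png

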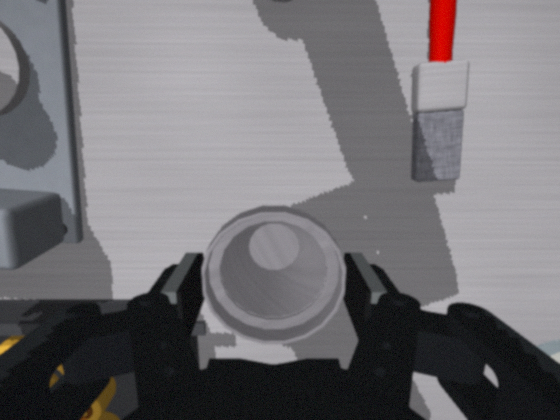

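The mould is held level: rim centre at about (274,274), foot seen at (273,243). Next I place it on the base with a force-watched descent.

```bash
cat >> h.py <<'E'
def place(off,base,seatz):
    """off: mould xy minus TCP; seatz: expected TCP z when home"""
    R=down(np.pi); x,y=np.array(base)-off
    goto((x-.01,.2,.20),R); goto((x,y,seatz+.055),R); servo_line((x,y,seatz+.03),R,v=.1); sleep(.2)
    s=read_state(); e=np.array([x,y])-s["position"][:2]; x,y=np.array([x,y])+e; print("err",e); f0=s["force"]
    z=seatz+.012; servo_line((x,y,z),R,v=.08)
    while z>seatz-.004:
        z-=.0015; servo_line((x,y,z),R,v=.03); s=read_state(); f=s["force"]-f0; print(s["position"],f)
        if f[2]>5: break
    return s
E
python3 - <<'E'
from h import *
s=read_state(); p=s["position"]
print("rim",onplane("wrist",(274,274),p[2],s)-p,"foot",onplane("wrist",(274,245),p[2]-.042,s)-p)
off=np.array([.6123-.6141,0.])
s=place(off,(.506,.067),.0807)
print(s["time"],s["opening"]); 
save(np.hstack([snapshot("side")[150:250,220:370].repeat(2,0).repeat(2,1),snapshot("scene")[190:290,220:370].repeat(2,0).repeat(2,1)]),"p1.png")
E
```

```text
rim [-0.0024 -0.0003  0.    ] foot [ 0.001  -0.0002 -0.042 ]
err [-0.0007 -0.0003]
[0.5073 0.0666 0.0914] [0.1955 0.4143 0.4094]
[0.5071 0.0667 0.0897] [-0.0312  0.9045 -0.1447]
[0.507  0.0667 0.088 ] [ 0.2126  0.2498 -0.8984]
[0.507  0.0667 0.0865] [ 0.0254  0.8904 -0.4891]
[0.507  0.0667 0.085 ] [-0.1326  0.5793 -0.4093]
[0.507  0.0667 0.0835] [ 0.669   0.6353 -0.3978]
[0.507  0.0667 0.082 ] [-0.3647 -0.8555 -0.4437]
[0.5071 0.0667 0.0809] [-0.3768  0.8656  1.9065]
[0.508  0.0666 0.0809] [-1.654   0.6805  7.5743]
11.8917 0.7102994172093283
```

View pics/p1.png

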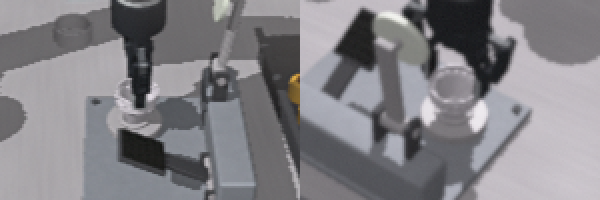

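Contact came at TCP z = 0.0809, right where the seat was expected, and the picture shows the mould sitting straight in the base. Release, check, then look at the near mould.

```bash
python3 - <<'E'
from h import *
R=down(np.pi)
set_gripper(1.0); p=read_state()["position"]; servo_line((p[0],p[1],.13),R,v=.1)
goto((.475,.068,.24),R); sleep(.2); s=read_state(); im=snapshot("wrist")
o,V1=rim(im,s,(.506,.067,.081),.081)
goto((.41,-.313,.19),R); sleep(.2); s=read_state(); im=snapshot("wrist"); print(s["time"],s["q"])
o,V2=rim(im,s,(.426,-.313,.044),.044)
save(im,"near.png")
cv2.imwrite("pics/w4.png",np.hstack([cv2.resize(v,(400,400)) for v in (V1,V2)]))
E
```

```text
r0 35.55046627936161
(np.float32(273.16666), np.float32(230.83334), np.float32(33.899998), array([0.5057, 0.0673, 0.081 ]))
(np.float32(271.5), np.float32(228.83334), np.float32(33.433334), array([0.5038, 0.0658, 0.081 ]))
(np.float32(271.83334), np.float32(230.83334), np.float32(34.533333), array([0.5057, 0.0661, 0.081 ]))
15.4583 [-0.78    0.0178 -0.0351  1.5175  0.0001 -0.782 ]
r0 37.39205432760286
(np.float32(268.5), np.float32(212.83334), np.float32(35.166668), array([ 0.4236, -0.3167,  0.044 ]))
(np.float32(269.83334), np.float32(216.16666), np.float32(34.466667), array([ 0.4265, -0.3156,  0.044 ]))
(np.float32(268.16666), np.float32(218.16666), np.float32(35.0), array([ 0.4283, -0.317 ,  0.044 ]))
```

View pics/w4.png

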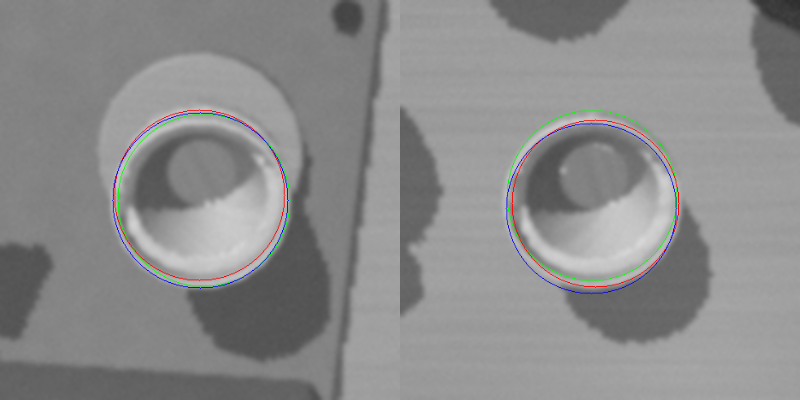

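The stack of two is concentric at (0.5055, 0.067), so mould_a is home. The near rim centre is at about (269.3,216), which puts it at (0.426,-0.316).

```bash
python3 - <<'E'
from h import *
R=down(np.pi)
servo_line((.427,-.316,.10),R,v=.15); servo_line((.427,-.316,.042),R,v=.08)
set_gripper(0.0,30); s=read_state(); g=s["position"]; print(s["time"],g,s["opening"],s["grip_force"],s["force"])
servo_line((.427,-.316,.19),v=.15)
goto((.45,-.1,.2),R)
base=np.array((.506,.067)); off=np.array([.4262-g[0],0.])
# place with via at y=.0 instead of .2
import h; 
_g=h.goto
h.goto=lambda p,r:_g((p[0],-.02 if p[1]==.2 else p[1],p[2]),r)
s=h.place(off,base,.0480+g[2]); print(s["time"],s["opening"],s["grip_force"])
E
```

```text
17.5 [ 0.4277 -0.3166  0.0431] 0.696821530915088 32.80929305939935 [0.1245 0.1768 3.3446]
err [-0.0007  0.0003]
[0.5069 0.0673 0.1018] [0.225  0.4753 0.9533]
[0.5068 0.0673 0.1001] [-0.292   1.396  -0.1506]
[0.5067 0.0673 0.0985] [ 0.6551 -0.3428  0.6794]
[0.5067 0.0673 0.097 ] [0.7549 0.8255 0.4526]
[0.5067 0.0673 0.0955] [0.5901 0.3076 0.1351]
[0.5067 0.0673 0.094 ] [ 0.2856 -0.7486 -0.1042]
[0.5067 0.0673 0.0925] [0.5349 0.4483 0.2419]
[0.5069 0.0673 0.0912] [-0.1853  0.4855  0.4809]
[0.5072 0.0672 0.0911] [-0.8521  0.9883  5.698 ]
23.6833 0.6973380518429134 33.039561565965414
```

Contact at 0.0911 means mould_b is home as well. Release, then look at the stack and pedal.

```bash
python3 - <<'E'
from h import *
import pickle
R=down(np.pi)
set_gripper(1.0); p=read_state()["position"]; servo_line((p[0],p[1],.15),R,v=.1)
goto((.475,.02,.24),R); set_gripper(0.0,40); sleep(.1); s=read_state(); im=snapshot("wrist"); print(s["time"],s["position"])
rim(im,s,(.506,.067,.092),.092)
pickle.dump((s,im),open("w5.pkl","wb")); save(im,"w5.png")
D=pickle.load(open("w1.pkl","rb"))[0][0]
for uv in((60,88),(244,102)): print(onplane("wrist",np.array(uv)*1.4,.012,D))
E
```

```text
26.1917 [0.475  0.02   0.2401]
r0 36.10643524105653
(np.float32(326.83334), np.float32(230.16666), np.float32(36.399998), array([0.5039, 0.0653, 0.092 ]))
(np.float32(326.83334), np.float32(228.83334), np.float32(34.899998), array([0.5027, 0.0652, 0.092 ]))
(np.float32(328.83334), np.float32(230.83334), np.float32(35.0), array([0.5045, 0.067 , 0.092 ]))
[ 0.4168 -0.1241  0.012 ]
[0.436  0.1384 0.012 ]
```

View pics/w5.png

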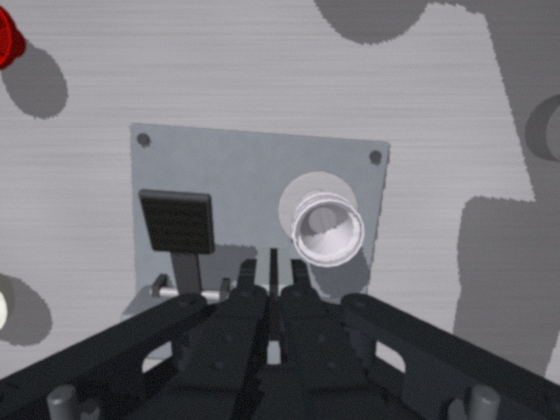

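The stack is upright, with its rim at (327,230). The tread's centre is at about (179,222), and the press is yawed about -0.07 rad. Next I press the pedal along its arc with the fingers shut.

```bash
python3 - <<'E'
from h import *
import pickle
s,im=pickle.load(open("w5.pkl","rb"))
C0=onplane("wrist",(179,222),.089,s); yw=-.073
xh=np.array([np.cos(yw),np.sin(yw),0]); yh=np.array([-np.sin(yw),np.cos(yw),0])
b=np.array([.506,.067,0]); hinge=C0+xh*.096; print("tread",C0,"local rel bed",xh@(C0-b),yh@(C0-b))
R=down(np.pi+yw)
def P(th,dz=0):
    a=.45-th; r=-.110*np.cos(a)+.007*np.sin(a); z=.035+.110*np.sin(a)+.007*np.cos(a)
    q=hinge+xh*r-yh*.006; return np.array([q[0],q[1],z+.011+dz])
goto(P(0,.06),R); servo_line(P(0,.02),R,v=.1); sleep(.2); f0=read_state()["force"]
for th in np.linspace(0,.45,10):
    servo_line(P(th,.002),R,v=.08); s=read_state(); print(s["position"],s["force"]-f0)
    if (s["force"]-f0)[2]>35: break
dz=.002
while (s["force"]-f0)[2]<22 and dz>-.012:
    dz-=.0015; servo_line(P(.45,dz),R,v=.03); s=read_state(); print(dz,s["position"],s["force"]-f0)
save(np.hstack([snapshot("side")[130:250,210:370].repeat(2,0).repeat(2,1),snapshot("scene")[170:290,200:360].repeat(2,0).repeat(2,1)]),"p2.png")
sleep(.9); s=read_state(); print(s["time"],s["position"],s["force"]-f0)
E
```

```text
tread [ 0.4975 -0.0617  0.089 ] local rel bed 0.0008953248550232027 -0.12902227233895222
[ 0.4973 -0.0678  0.1018] [1.6626 0.1766 3.5792]
[ 0.4949 -0.0676  0.0977] [1.6049 0.1791 4.2221]
[ 0.4924 -0.0674  0.0925] [2.4741 0.2501 3.6064]
[ 0.4902 -0.0672  0.0873] [0.7281 0.3884 3.4037]
[ 0.4883 -0.0671  0.0822] [1.7671 1.3138 4.2029]
[ 0.4867 -0.067   0.0769] [1.3936 0.3496 4.8485]
[ 0.4855 -0.0669  0.0716] [-0.2062  0.5976  5.7198]
[ 0.4844 -0.0668  0.0663] [-0.3382  1.37    5.5311]
[ 0.4836 -0.0668  0.0609] [-0.0471  0.7421  6.2726]
[ 0.4831 -0.0667  0.0555] [-0.3501  0.0642  6.806 ]
0.0005 [ 0.483  -0.0667  0.0542] [-0.8312  0.3215  7.0823]
-0.001 [ 0.4829 -0.0667  0.0533] [-1.521   1.7053 10.1092]
-0.0025 [ 0.4829 -0.0667  0.0529] [-4.1839  2.065  14.5197]
-0.004 [ 0.483  -0.0667  0.0527] [-6.5768  3.1377 21.3046]
-0.0055 [ 0.483  -0.0668  0.0525] [-10.9937   2.9336  26.6744]
32.4167 [ 0.483  -0.0668  0.0525] [-9.5694  2.3994 26.2257]
```

View pics/p2.png

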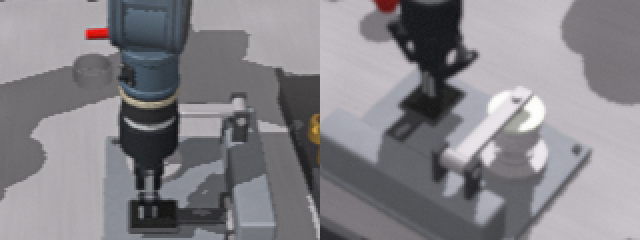

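The pedal is level at its stop (z stays at 0.0525 while the force climbs to 26 N), and the pad rests flat on the stack. I've held about a second, so now let it rise along its arc and check.

```bash
python3 - <<'E'
from h import *
R=read_state()["eef_rot"]; sleep(.15)
p=read_state()["position"]
for d,z in((.001,.066),(.005,.083),(.012,.102),(.012,.16)): servo_line((p[0]+d,p[1],z),v=.08)
goto((.40,-.1,.26),down(np.pi)); sleep(.5); s=read_state(); print(s["time"],s["force"])
a=snapshot("side"); b=snapshot("scene")
save(np.hstack([cv2.resize(a[130:280,210:370],(380,356)),cv2.resize(b[180:300,200:350],(400,356))]),"p3.png")
E
```

```text
35.7167 [-0.3555 -0.2396 -0.109 ]
```

View pics/p3.png

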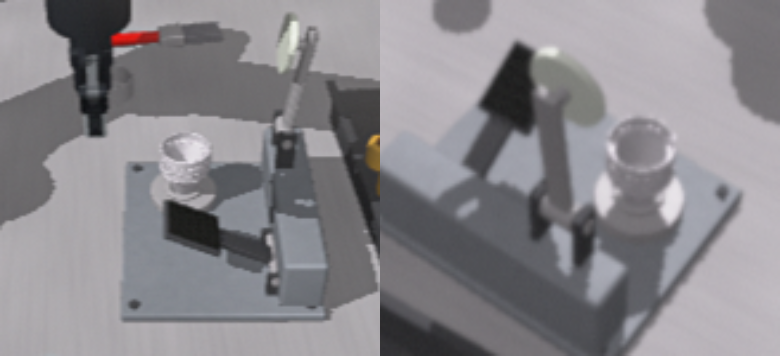

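The stack is upright and complete on the bed. The pedal and pad are back up, and the robot is clear of everything.

```bash
python3 -c "
from bench import *
print(close_job())"
```

```text
the job is handed in; nothing more can be done
None
```

I nested both loose moulds fully home in the base mould, held the pedal at its stop for about a second, let it spring back up, and handed the job in at about 36 s of the 72 s allowed.

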